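# Set the rivet carousel to the yellow pocket

## Robot

A 6-joint arm with a two-finger parallel gripper is mounted at the origin on a cart in front of the work surface, level with it; the furniture and walls round the work are solid. World frame = base frame: x ahead of the robot, y to its left, z up, the work surface at z = 0. Lengths are in m, angles in degrees, forces in N, time in s.
With the tool pointing down it reaches from about 0.375 to 0.9 m from the base axis. Payload 3.1 kg.
Tool frame: the origin (TCP) lies at the very end of the fingers, on their centre line; the grasp point (between the pads) lies 19 mm behind it (bot.tcp_to_grasp is the distance from the TCP to the grasp point, in m); z points along the fingers, y is the direction in which the jaws open and shut (so a half turn about z gives the same grasp; the last joint's range is limited). The gripper opens to 87 mm and grips with 3 to 60 N. Pads are 19 mm wide; open, the fingers measure 117 mm over their backs; the gripper's body (75 mm by 190 mm) begins 51 mm behind the grasp point.
Start: joints at [53.142, 30.224, 82.088, -0, 67.689, -10.227], TCP at [0.28, 0.559, 0.223] pointing down, gripper open.
Joint ranges: [-176.69, 176.69], [-43.24, 126.21], [12.49, 139.97], [-82, 262], [0, 151.66], [-163.58, 163.58]. Speed limits (degrees/s): [159.86, 159.86, 180, 180, 180, 180].

## Interface

Orientations are given as a 3x3 rotation matrix whose columns are the frame's x, y, z axes.
In Python, from rig import telemetry, eyes, order, bot gives the robot as it stands. The module is installed in compiled form; this text tells all that it offers.
- The arm moves only by the tool servo_tool, never from a script. Its argument "targets" is a list of rows, each a list of 2 entries, a list of its own where there are three numbers: the shift along the tool's x, y, z in m, then the turn, a rotation vector about the tool's x, y, z in rad. In form: [[[tx, ty, tz], [wx, wy, wz]], ...]. A call has 1 to 12 rows; each row is the pose to reach, as a shift and turn from the pose commanded when the call began, along the tool's axes at that moment; what a row does not reach only later rows make up. A row lasts 1/8 s, in which the tool goes at most 62.5 mm and 10.7 degrees, less where a joint would pass 70% of its speed; a pose out of reach is approached as far as the arm can. A call with a gripper value outside its range is refused whole. "gripper" is the finger opening in m, from 0 to 0.087, set as the call begins (left out, the last holds). The fingers move at their own pace and stop on an object; the grip force is fixed at half the most. Time passes only in rows, so rows that repeat a pose let the fingers close. It gives the time, the measured TCP pose, the force and the opening at its end, in the units of the state.
- telemetry.read_state(): the state, without advancing time (a new reading comes with each control period).
- eyes.capture(name): name is "scene" or "side" or "wrist"; returns a dict with "pixels" (400x640x3 uint8, blue, green, red), "intrinsics" (3x3 intrinsics, pixels), "k1" (the pictures are not rectified: a ray, as slopes to the right and down, at radius r is drawn at 1 + k1 r^2 times it, then the intrinsics apply), "extrinsics" (4x4, takes a point from camera to world coordinates); the wrist camera has in their place "T_tool_cam" (4x4, takes a point from camera to tool coordinates, whose origin is the TCP and whose axes are the flange's). Camera axes: x right, y down, z forward; pixel columns grow to the right and rows downward; lengths in m; the calibration is good to about 2 mm. A picture is of the moment at which its call begins: read the wrist's pose just before it. There is no depth.
- order.hand_in(): hands the job in, once; it reports no verdict.
The state is a dict: "time_s": time; "joint_positions": joint angles; "qvel": joint speeds; "tau": joint torques, N m; "position": TCP position; "tcp_rot": TCP orientation; "force": force on the tool from outside, world axes, zero at the start; "moment": the same for the moment, N m; "opening": opening from 0.0 (shut) to 1.0 (fully open).
Only numpy, scipy, OpenCV 4.12 (cv2) and the standard library are available. Lean on these libraries where they do the work, as an engineer would, in place of code of your own. Each camera call takes 0.05 s, during which the arm holds its last target. There are 200 camera calls.

## Task

The brass rivets are needed next. On the parts carousel with the blue base, turn the wheel by the black knob in its middle until the yellow pocket lies in the black-framed window of the cover and nothing but yellow fills the window, then let go. Leave the wheel of the other carousel, with the grey base, as it is.

Things in the scene. Friction and masses are not known exactly. Their poses are not given: they have to be found in the camera images.
- rivets_wheel (a joint): angle of the wheel of the blue-base carousel: 0 = yellow centred in the window; grows anticlockwise seen from above; starts at 0.6 to 1.45 rad. Five 72-degree pockets (anticlockwise: yellow, red, blue, white, green) under a clear fixed cover. Light friction (0.04 N m), no clicks or spring, stays where left, stops at -2.6 and 2.6. Yellow alone fills the window from -0.28 to 0.28
- rivets_knob (a point): centre of the black bar knob on the wheel's upright axis (blue base). Bar 46 mm along x, 14 mm along y, 33 mm high (top 72 mm over the bench); round skirt under it, 40 mm wide, top at 39 mm. -x points to the middle of the yellow pocket, z up; turns with the wheel. Carousel fixed to the bench: base 156 mm diameter, cover 31 mm high, window frame up to 34 mm
- rivets_window (a point): centre of the window of the blue-base carousel, on top of the cover, 43 mm from the wheel's axis, 31 mm over the bench. The window is a 40-degree ring segment from 26.5 to 59.5 mm radius in a black frame. Its -x points outward from the axis; the fixed carousel may stand turned up to 0.5 rad about z
- eyelets_knob_end (a point): end of the black bar knob of the other carousel (grey base, else built the same, pockets in another order), at half its height, 56 mm over the bench, 23 mm from that wheel's axis; -x points from the axis to this end, which points to its own yellow pocket. The two carousels may change places

How it is judged:
By the outcome, as a careful person would: the job done as asked, in the order asked, and still so for the second after the job is handed in, with the robot touching nothing.
It also fails if it takes over 29 s, if anything falls off the work surface, if the arm or the gripper's body presses on something with over 40 N, if the wrist force passes 120 N, or if a joint passes its speed limit or range.

## Working session

There is one attempt and no reset: what is moved stays moved. The work goes in short steps, Python scripts to look and compute and a tool call to move; the robot and the scene stay as the last step left them, time stands still between calls to the robot, and variables do not carry over. Pictures are saved under pics/ and viewed, about 8 in all and at most 12, crops included, and the job is handed in when it is done.

Besides the shell and the picture viewer there is one more tool, called after "Request:" as a command line: name --argument value ..., lists and objects as JSON in quotes. servo_tool: Moves the arm, as the interface text tells. Its arguments: {"type":"object","properties":{"targets":{"type":"array","items":{"type":"array"}},"gripper":{"type":"number"}},"required":["targets"]}

```bash
mkdir -p pics; cat > h.py <<'E'
import numpy as np, cv2
from rig import telemetry, eyes, order, bot
def cap(n):
    s=telemetry.read_state(); c=eyes.capture(n)
    if n=="wrist":
        T=np.eye(4);T[:3,:3]=np.array(s["tcp_rot"]);T[:3,3]=s["position"];c["E"]=T@np.array(c["T_tool_cam"])
    else: c["E"]=np.array(c["extrinsics"])
    c["pixels"]=np.array(c["pixels"]); return c
def ray(c,uv,z):
    K=np.array(c["intrinsics"]);uv=np.atleast_2d(np.array(uv,float)).reshape(-1,1,2)
    p=cv2.undistortPoints(uv,K,np.array([c["k1"],0,0,0,0.])).reshape(-1,2)
    d=np.c_[p,np.ones(len(p))]@c["E"][:3,:3].T;o=c["E"][:3,3]
    return o+d*((z-o[2])/d[:,2])[:,None]
E
python3 - <<'E'
from h import *
s=telemetry.read_state();print(s["time_s"],s["position"],s["tcp_rot"],s["opening"])
a=[]
for n in("scene","side"):
    c=cap(n);cv2.imwrite(f"pics/{n}0.png",c["pixels"]);print(c["E"].round(3).tolist())
E
```

```text
0.0 [0.27966951 0.55813182 0.22157639] [[-8.93931833e-01  4.48201116e-01 -1.27973149e-03]
 [ 4.48202784e-01  8.93930275e-01 -1.71087352e-03]
 [ 3.77175305e-04 -2.10298352e-03 -9.99997718e-01]] 0.9991431196888273
[[0.458, -0.685, 0.567, 0.033], [-0.889, -0.351, 0.294, -0.361], [-0.002, -0.638, -0.77, 0.73], [0.0, 0.0, 0.0, 1.0]]
[[-0.973, -0.142, 0.18, 0.352], [-0.228, 0.651, -0.724, 0.504], [-0.015, -0.745, -0.666, 0.621], [0.0, 0.0, 0.0, 1.0]]
```

View pics/scene0.png

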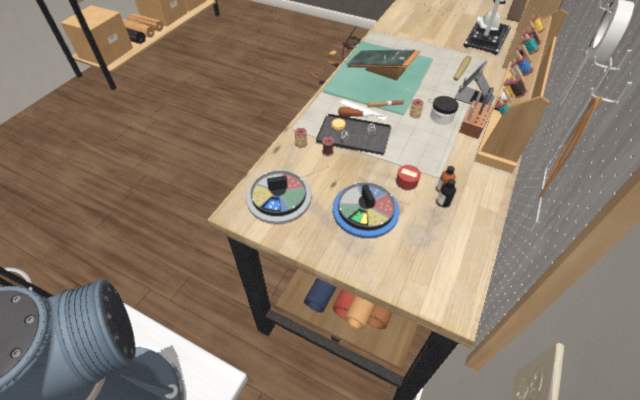

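The scene view shows the grey-base carousel at about (279,195) and the blue-base one at (366,209). I'll locate the blue one and zoom in.

```bash
python3 - <<'E'
from h import *
c=cap("scene");im=c["pixels"]
hsv=cv2.cvtColor(im,cv2.COLOR_BGR2HSV)
m=cv2.inRange(hsv,(100,120,60),(125,255,255));m[:160]=0;m[250:]=0;m[:,:320]=0;m[:,420:]=0
p=cv2.findNonZero(m);h=cv2.convexHull(p);print(cv2.fitEllipse(h))
P=ray(c,h.reshape(-1,2),0.012);print(cv2.minEnclosingCircle(P[:,:2].astype(np.float32)))
print("knob top",ray(c,[[366,190],[370,203]],.072), "grey",ray(c,[279,196],.02))
d=cap("side")
a=cv2.resize(im[150:250,230:420],None,fx=4,fy=4,interpolation=cv2.INTER_CUBIC)
cv2.imwrite("pics/z1.png",a)
E
```

```text
((365.47357177734375, 210.11965942382812), (53.03794860839844, 65.16972351074219), 97.72521209716797)
((0.5747627019882202, -0.20596173405647278), 0.07648434489965439)
knob top [[ 0.57963328 -0.19895528  0.072     ]
 [ 0.54957634 -0.22082161  0.072     ]] grey [[ 0.51223749 -0.01096416  0.02      ]]
```

View pics/z1.png

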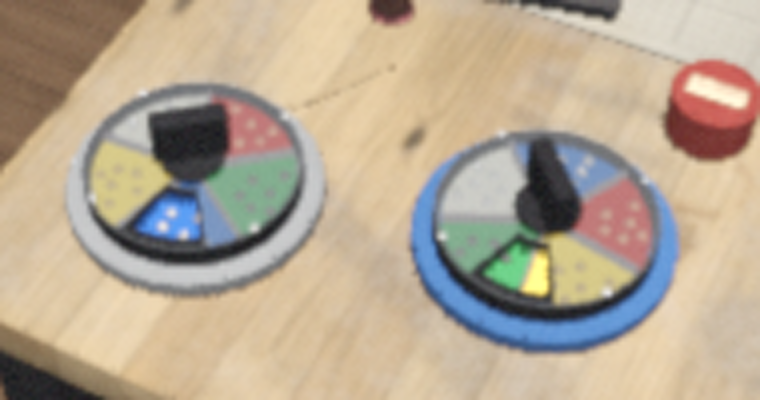

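View pics/side0.png

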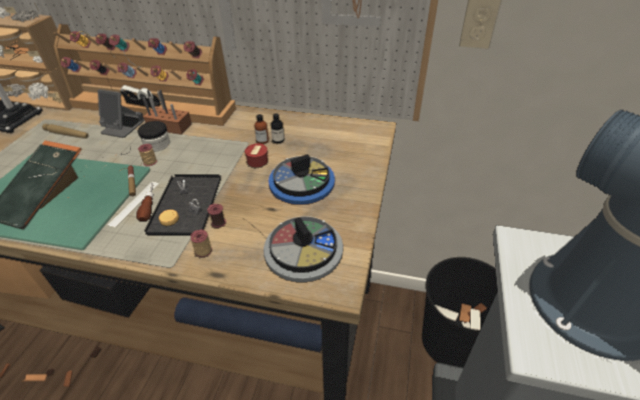

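Blue carousel is at about (0.575, -0.206), with its window facing the robot showing green and some yellow. I'll move above it at height for a wrist view.

Request:
servo_tool --targets '[[[-0.05,-0.045,-0.03],[0,0,0]],[[-0.1,-0.09,-0.03],[0,0,0]],[[-0.15,-0.136,-0.03],[0,0,0]],[[-0.2,-0.18,-0.03],[0,0,0]],[[-0.245,-0.223,-0.03],[0,0,0]],[[-0.29,-0.264,-0.03],[0,0,0]],[[-0.335,-0.305,-0.03],[0,0,0]],[[-0.38,-0.346,-0.03],[0,0,0]],[[-0.425,-0.387,-0.03],[0,0,0]],[[-0.47,-0.428,-0.03],[0,0,0]],[[-0.515,-0.469,-0.03],[0,0,0]],[[-0.56,-0.51,-0.03],[0,0,0]]]'

```text
time_s: 1.7
position: [0.5478, -0.1381, 0.2525]
tcp_rot: [[-0.894, 0.449, 0.0], [0.449, 0.894, 0.0], [0.0, 0.0, -1.0]]
force: [0.6, 0.1, -0.1]
opening: 1.001
```

Request:
servo_tool --targets '[[[-0.045,-0.04,0],[0,0,0]],[[-0.045,-0.04,0],[0,0,0]],[[-0.045,-0.04,0],[0,0,0]]]'

```text
time_s: 2.08
position: [0.569, -0.1916, 0.2519]
tcp_rot: [[-0.894, 0.449, -0.002], [0.449, 0.894, 0.001], [0.002, 0.001, -1.0]]
force: [-0.6, 0.1, -0.8]
opening: 1.0
```

```bash
python3 - <<'E'
from h import *
s=telemetry.read_state();print(s["time_s"],s["position"],np.array(s["tcp_rot"]).round(3).tolist(),s["joint_positions"])
c=cap("wrist");cv2.imwrite("pics/w1.png",c["pixels"]);print(c["E"].round(3).tolist())
E
```

```text
2.075 [ 0.56900807 -0.1916069   0.25190521] [[-0.894, 0.449, -0.002], [0.449, 0.894, 0.001], [0.002, 0.001, -1.0]] [-2.92777254e+01  2.65512606e+01  8.37333902e+01  2.77151940e-02
  6.98389681e+01 -9.26146750e+01]
[[0.448, 0.855, 0.261, 0.496], [0.894, -0.429, -0.131, -0.156], [-0.0, 0.293, -0.956, 0.414], [0.0, 0.0, 0.0, 1.0]]
```

View pics/w1.png

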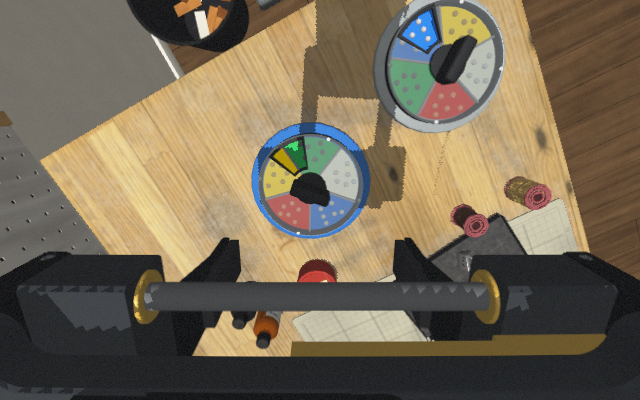

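The wrist view shows the blue carousel centred at about (311,180), with the window at (288,157) showing yellow and green and the bar lying nearly horizontal at (310,187). Next I'll measure the axis, the bar and the colours around the ring.

```bash
cat > m.py <<'E'
from h import *
def meas(c,guess,save=None):
    im=c["pixels"];hsv=cv2.cvtColor(im,cv2.COLOR_BGR2HSV)
    def proj(P):
        M=np.linalg.inv(c["E"]);r,_=cv2.Rodrigues(M[:3,:3])
        return cv2.projectPoints(np.array(P,float),r,M[:3,3],np.array(c["intrinsics"]),np.array([c["k1"],0,0,0,0.]))[0].reshape(-1,2)
    g=np.array(guess)
    # rectified top views, 0.25 mm/px, at a given height; col=+x, row=-y
    def top(z,h=.09):
        v=np.arange(-h,h,.0005);X,Y=np.meshgrid(v,-v)
        uv=proj(np.c_[g[0]+X.ravel(),g[1]+Y.ravel(),np.full(X.size,z)]).astype(np.float32).reshape(*X.shape,2)
        return cv2.remap(im,uv[...,0],uv[...,1],cv2.INTER_LINEAR),v
    b,v=top(.012);hb=cv2.cvtColor(b,cv2.COLOR_BGR2HSV)
    m=cv2.inRange(hb,(100,120,40),(125,255,255))
    h=cv2.convexHull(cv2.findNonZero(cv2.morphologyEx(m,cv2.MORPH_OPEN,np.ones((5,5)))))
    (x,y),r=cv2.minEnclosingCircle(h);ax=g+[(x-180)*.0005,-(y-180)*.0005];print("axis",ax.round(4),"r",r*.0005)
    g=ax
    t,_=top(.072,.05)
    k=(t.max(2)<60).astype(np.uint8);k=cv2.morphologyEx(k,cv2.MORPH_OPEN,np.ones((7,7)))
    n,l,st,ce=cv2.connectedComponentsWithStats(k)
    d=[(np.hypot(*(ce[i]-100)),i) for i in range(1,n) if st[i,4]>300];i=min(d)[1]
    print("knob blob",ce[i]-100,cv2.minAreaRect(cv2.findNonZero((l==i).astype(np.uint8))))
    # ring colours by angle, z=.031
    w,_=top(.031)
    print("ring hue every 6deg:")
    hw=cv2.cvtColor(w,cv2.COLOR_BGR2HSV)
    for R in(.043,.055):
        o=[]
        for a in range(0,360,4):
            q=hw[int(round(180-R*2000*np.sin(np.radians(a)))),int(round(180+R*2000*np.cos(np.radians(a))))].astype(int)
            o.append("%d:%s"%(a,"k" if q[2]<50 else "w" if q[1]<50 else "y" if 15<q[0]<38 else "g" if q[0]<90 else "b" if q[0]<130 else "r")+("" if q[1]<170 else "*"))
        print(" ".join(o))
    if save: cv2.imwrite(save,np.hstack([cv2.resize(w,(400,400)),cv2.resize(t,(400,400))]))
E
python3 -c "
from m import *
c=cap('wrist');meas(c,(.575,-.206),'pics/t1.png')"
```

```text
axis [ 0.5789 -0.207 ] r 0.077576904296875
knob blob [-11.37798635  -9.39739761] ((88.0, 87.5), (70.00357055664062, 88.38834381103516), 45.0)
ring hue every 6deg:
0:b 4:b 8:b 12:b 16:b 20:b 24:b 28:b 32:b 36:b 40:b 44:w 48:w 52:w 56:w 60:w 64:w 68:w 72:w 76:w 80:w 84:w 88:w 92:w 96:w 100:w 104:w 108:w 112:w 116:w 120:g 124:g 128:g 132:g 136:g 140:g 144:g 148:g 152:g 156:g 160:g 164:g 168:g* 172:g* 176:g* 180:g* 184:g 188:y 192:y* 196:y* 200:y* 204:k 208:y 212:y 216:y 220:y 224:y 228:y 232:y 236:y 240:y 244:y 248:y 252:y 256:y 260:w 264:g 268:g 272:g 276:g 280:g 284:g 288:g 292:g 296:g 300:g 304:g 308:g 312:g 316:g 320:g 324:g 328:g 332:w 336:b 340:b 344:b 348:b 352:b 356:w
0:b 4:b 8:b 12:b 16:b 20:b 24:b 28:b 32:b 36:b 40:b 44:w 48:w 52:w 56:w 60:w 64:w 68:w 72:w 76:w 80:w 84:w 88:w 92:w 96:w 100:w 104:w 108:w 112:w 116:w 120:g 124:g 128:g 132:g 136:g 140:w 144:g 148:g 152:g 156:g 160:g 164:w 168:g 172:g* 176:g* 180:g* 184:g 188:y 192:y* 196:y* 200:y* 204:k 208:y 212:y 216:y 220:y 224:y 228:y 232:y 236:y 240:y 244:y 248:y 252:y 256:y 260:w 264:g 268:g 272:g 276:g 280:g 284:g 288:g 292:g 296:g 300:g 304:g 308:g 312:g 316:g 320:g 324:g 328:g 332:w 336:b 340:b 344:b 348:b 352:b 356:b
```

View pics/t1.png

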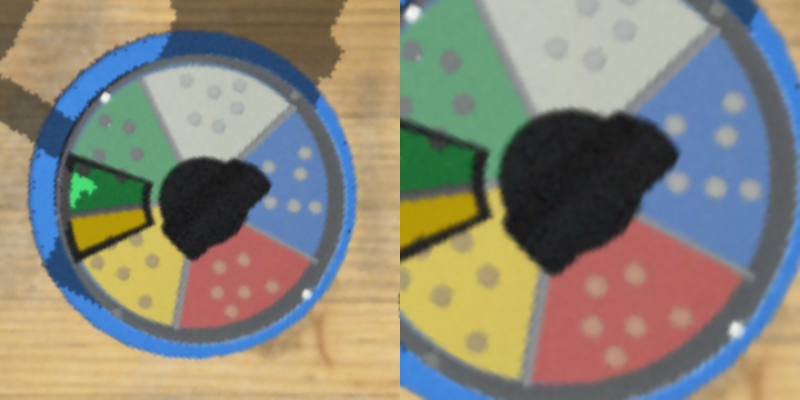

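Yellow centre lies at about 224° and the window at about 183.5°, so the wheel angle is about 0.71 rad (turn clockwise). The bar lies along 44°/224° and the axis is at about (0.578, -0.207). I'll turn the tool by 1.9 rad to straddle the bar and descend partway.

Request:
servo_tool --targets '[[[-0.015,-0.01,0.02],[0,0,0.18]],[[-0.015,-0.01,0.04],[0,0,0.36]],[[-0.015,-0.01,0.06],[0,0,0.54]],[[-0.015,-0.01,0.08],[0,0,0.72]],[[-0.015,-0.01,0.1],[0,0,0.9]],[[-0.015,-0.01,0.12],[0,0,1.08]],[[-0.015,-0.01,0.12],[0,0,1.26]],[[-0.015,-0.01,0.12],[0,0,1.44]],[[-0.015,-0.01,0.12],[0,0,1.62]],[[-0.015,-0.01,0.12],[0,0,1.8]],[[-0.015,-0.01,0.12],[0,0,1.91]],[[-0.015,-0.01,0.12],[0,0,1.91]]]'

```text
time_s: 3.68
position: [0.5786, -0.2061, 0.133]
tcp_rot: [[0.718, 0.696, -0.0], [0.696, -0.718, 0.0], [0.0, -0.0, -1.0]]
force: [0.6, -0.2, -0.2]
opening: 1.001
```

```bash
python3 - <<'E'
from h import *
s=telemetry.read_state();print(s["time_s"],s["position"],np.array(s["tcp_rot"]).round(3).tolist(),s["joint_positions"])
c=cap("wrist");im=c["pixels"].copy();cv2.imwrite("pics/w2.png",im)
E
```

```text
3.675 [ 0.57855037 -0.20609569  0.13299734] [[0.718, 0.696, -0.0], [0.696, -0.718, 0.0], [0.0, -0.0, -1.0]] [-3.00214981e+01  3.56712651e+01  8.82823705e+01  4.01071416e-03
  5.60502991e+01  1.58494831e+01]
```

View pics/w2.png

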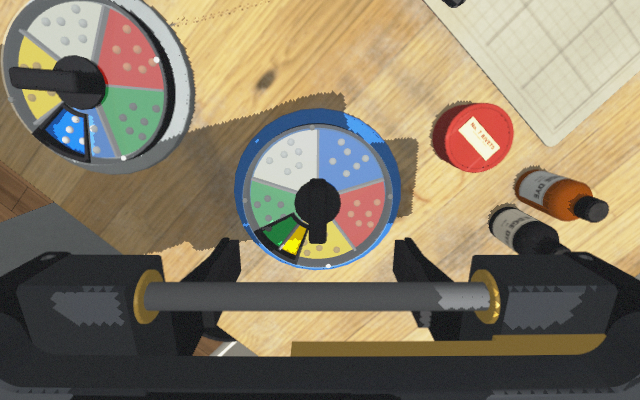

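The bar stands vertical in the image at x≈317, midway between the fingers (239 and 395), so it is aligned. I'll descend, then close.

Request:
servo_tool --targets '[[[0,0,0.03],[0,0,0]],[[0,0,0.06],[0,0,0]],[[0,0,0.08],[0,0,0]],[[0,0,0.087],[0,0,0]],[[0,0,0.087],[0,0,0]]]'

```text
time_s: 4.35
position: [0.5786, -0.2074, 0.0455]
tcp_rot: [[0.719, 0.695, -0.0], [0.695, -0.719, 0.0], [-0.0, -0.0, -1.0]]
force: [0.4, 0.6, 0.7]
opening: 1.002
```

Request:
servo_tool --targets '[[[0,0,0],[0,0,0]],[[0,0,0],[0,0,0]],[[0,0,0],[0,0,0]],[[0,0,0],[0,0,0]],[[0,0,0],[0,0,0]],[[0,0,0],[0,0,0]]]' --gripper 0.0

```text
time_s: 5.1
position: [0.5787, -0.2077, 0.0455]
tcp_rot: [[0.72, 0.694, -0.0], [0.694, -0.72, 0.0], [-0.0, -0.0, -1.0]]
force: [-1.0, -0.1, 0.2]
opening: 0.404
```

Request:
servo_tool --targets '[[[0,0,0],[0,0,0]],[[0,0,0],[0,0,0]],[[0,0,0],[0,0,0]],[[0,0,0],[0,0,0]],[[0,0,0],[0,0,0]]]' --gripper 0.0

```text
time_s: 5.72
position: [0.5783, -0.2074, 0.0455]
tcp_rot: [[0.72, 0.694, -0.001], [0.694, -0.72, 0.001], [-0.0, -0.001, -1.0]]
force: [-1.2, 1.4, 0.5]
opening: 0.157
```

Gripped at 13.7 mm. Turning 0.70 rad clockwise seen from above (positive about tool z).

Request:
servo_tool --targets '[[[0,0,0],[0,0,0.1]],[[0,0,0],[0,0,0.2]],[[0,0,0],[0,0,0.3]],[[0,0,0],[0,0,0.4]],[[0,0,0],[0,0,0.5]],[[0,0,0],[0,0,0.6]],[[0,0,0],[0,0,0.7]],[[0,0,0],[0,0,0.7]],[[0,0,0],[0,0,0.7]]]'

```text
time_s: 6.85
position: [0.5776, -0.206, 0.0455]
tcp_rot: [[0.998, 0.067, -0.002], [0.067, -0.998, 0.003], [-0.002, -0.003, -1.0]]
force: [-1.7, 4.7, 4.0]
opening: 0.159
```

Request:
servo_tool --targets '[[[0,0,0],[0,0,0]],[[0,0,0],[0,0,0]],[[0,0,0],[0,0,0]],[[0,0,0],[0,0,0]],[[0,0,0],[0,0,0]],[[0,0,0],[0,0,0]],[[0,0,0],[0,0,0]],[[0,0,0],[0,0,0]]]' --gripper 0.087

```text
time_s: 7.85
position: [0.5787, -0.2077, 0.0455]
tcp_rot: [[0.998, 0.067, -0.0], [0.067, -0.998, 0.0], [-0.0, -0.0, -1.0]]
force: [0.2, -1.4, -1.0]
opening: 0.961
```

Request:
servo_tool --targets '[[[0,0,-0.02],[0,0,0]],[[0,0,-0.05],[0,0,0]],[[0,0,-0.1],[0,0,0]],[[0,0,-0.15],[0,0,0]],[[0,0,-0.15],[0,0,0]],[[0,0,-0.15],[0,0,0]]]'

```text
time_s: 8.6
position: [0.5781, -0.2073, 0.1952]
tcp_rot: [[0.998, 0.067, -0.001], [0.067, -0.998, 0.0], [-0.001, -0.001, -1.0]]
force: [-0.5, -0.7, -0.8]
opening: 1.0
```

```bash
python3 -c "
from m import *
c=cap('wrist');cv2.imwrite('pics/w3.png',c['pixels']);meas(c,(.578,-.207),'pics/t3.png')"
```

```text
axis [ 0.5794 -0.2068] r 0.07743827056884765
knob blob [11.07949697 -0.57197395] ((108.40019989013672, 103.95490264892578), (68.56389617919922, 95.11323547363281), 61.189208984375)
ring hue every 6deg:
0:b 4:w 8:w 12:w 16:w 20:w 24:w 28:w 32:w 36:w 40:w 44:w 48:w 52:w 56:w 60:w 64:w 68:w 72:w 76:g 80:g 84:g 88:w 92:w 96:g 100:g 104:g 108:g 112:g 116:g 120:g 124:g 128:g 132:g 136:g 140:g 144:g 148:w 152:y 156:y 160:y 164:y 168:y 172:y* 176:y* 180:y* 184:y* 188:y* 192:y* 196:y* 200:y* 204:y 208:y 212:y 216:y 220:w 224:g 228:g 232:g 236:g 240:g 244:g 248:g 252:g 256:g 260:g 264:g 268:g 272:g 276:g 280:g 284:g 288:g 292:g 296:b 300:b 304:b 308:b 312:b 316:w 320:b 324:b 328:b 332:b 336:b 340:b 344:b 348:b 352:b 356:b
0:b 4:w 8:w 12:w 16:w 20:w 24:w 28:w 32:w 36:w 40:w 44:w 48:w 52:w 56:w 60:w 64:w 68:w 72:w 76:w 80:g 84:g 88:g 92:g 96:w 100:w 104:g 108:g 112:g 116:g 120:g 124:g 128:g 132:g 136:g 140:g 144:g 148:w 152:y 156:y 160:y 164:y* 168:y* 172:y* 176:y* 180:y* 184:y* 188:y* 192:y* 196:y* 200:y* 204:w 208:y 212:y 216:y 220:w 224:g 228:g 232:g 236:g 240:g 244:g 248:g 252:g 256:g 260:g 264:g 268:g 272:g 276:g 280:g 284:g 288:g 292:w 296:b 300:b 304:b 308:b 312:b 316:w 320:b 324:b 328:b 332:b 336:b 340:b 344:w 348:b 352:b 356:b
```

View pics/w3.png

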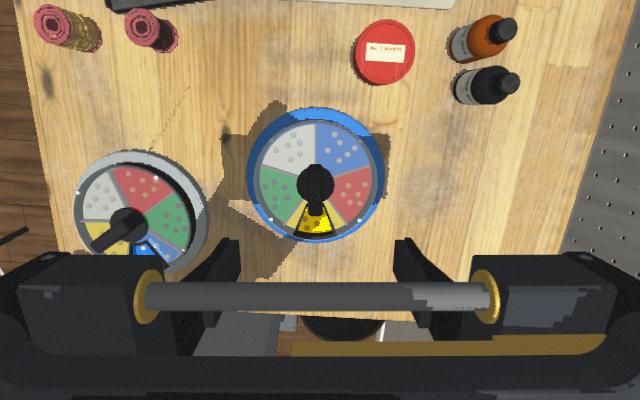

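View pics/t3.png

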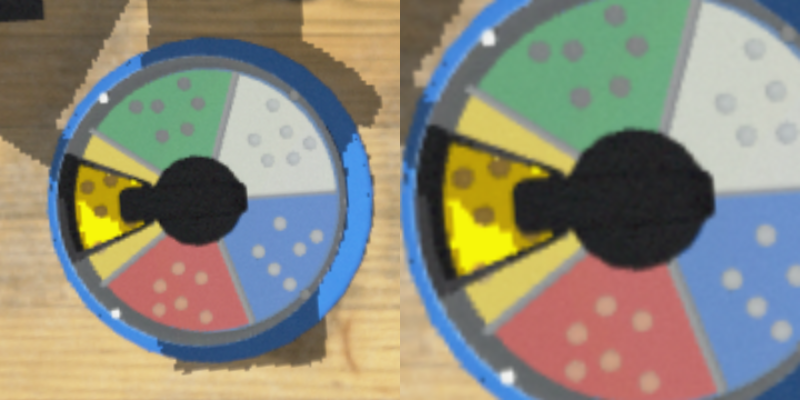

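The window now shows only yellow. The yellow pocket runs from 148° to 220°, centred at 184°, against a window centre of about 183.5°. The gripper is open and clear, and the grey carousel still shows blue in its window as before.

```bash
python3 -c "
from h import *
print(order.hand_in())"
```

```text
the job is handed in; nothing more can be done
None
```

The blue-base wheel now has its yellow pocket in the window, and I've handed the job in. I gripped the black knob, turned it about 0.70 rad clockwise, let go and lifted the arm clear.

- **Window:** the last wrist picture shows only yellow in it. The yellow pocket is centred at about 184° and the window at about 183.5°, well inside the ±0.28 rad (16°) allowed.
- **Grey-base carousel:** I didn't touch it, and blue still shows in its window as at the start.
- **Limits:** force readings at the end of each move stayed under about 7 N. The robot clock read 8.6 s after the last move.
- **Failed check:** the automatic fit of the knob's outline was not usable in either picture. I took the bar's direction from the pocket boundaries and the pictures instead. The other checks agreed with each other.

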